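# Index the sample table to the next notch

## Robot

A 6-joint arm with a two-finger parallel gripper is mounted at the origin on the work surface. World frame = base frame: x ahead of the robot, y to its left, z up, the work surface at z = 0. Lengths are in m, angles in rad, forces in N, time in s.
With the tool pointing down it reaches from about 0.375 to 0.75 m from the base axis. Payload 9 kg.
Tool frame: the origin (TCP) lies between the finger pads; the fingertips stand 17 mm ahead of it and the grasp point (between the pads) lies 2 mm behind it (tips_ahead is the distance from the TCP to the fingertips, in m); z points along the fingers, y is the direction in which the jaws open and shut (so a half turn about z gives the same grasp; the last joint's range is limited). The gripper opens to 85 mm and grips with 20 to 120 N. Pads are 22 mm wide; open, the fingers measure 114 mm over their backs; the gripper's body (76 mm by 85 mm) begins 54 mm behind the grasp point. The pads swing forward as they close: fully open they stand 13 mm farther back than shut.
Start: joints at [-1.425, 0.104, 0.097, 1.564, 0, 1.353], TCP at [0.214, -0.561, 0.219] pointing down, gripper open.
Joint ranges: [-2.99, 2.99], [-0.84, 1.86], [-1.1, 1.16], [-1.84, 2.11], [-1.51, 1.56], [-3.14, 3.14]. Speed limits (rad/s): [2.22, 2.22, 2.57, 3.14, 3.14, 3.14].

## Interface

Orientations are given as a rotation vector (axis times angle).
In Python, from cell import * gives the robot as it stands. The module is installed in compiled form; this text tells all that it offers.
- The arm moves only by the tool apply_moves, never from a script. Its argument "motion" is a list of rows, each a list of 2 entries, a list of its own where there are three numbers: the shift along the tool's x, y, z in mm, then the turn, a rotation vector about the tool's x, y, z in rad. A call has 1 to 5 rows; each row shifts and turns the commanded pose from where the row before left it, along the tool's axes as they then stand; what a row does not reach is not made up. A row lasts 1/10 s, in which the tool goes at most 50 mm and 8.59 degrees, less where a joint would pass 70% of its speed; a pose out of reach is approached as far as the arm can. A call with a gripper value outside its range is refused whole. "grip" is the opening, from 0 (shut) to 1 (fully open), set as the call begins (left out, the last holds). The fingers move at their own pace and stop on an object; "newtons" is the grip in N (left out, the last holds). Time passes only in rows, so rows that do not move let the fingers close. It gives the time, the measured TCP pose, the force and the opening at its end, in the units of the state.
- observe(): the state, without advancing time (a new reading comes with each control period).
- capture(name): name is "side" or "top"; returns a dict with "pixels" (420x560x3 uint8, blue, green, red), "intrinsics" (3x3 intrinsics, pixels), "pose" (4x4, takes a point from camera to world coordinates). Camera axes: x right, y down, z forward; pixel columns grow to the right and rows downward; lengths in m; the calibration is good to about 2 mm. A picture is of the moment at which its call begins. There is no depth.
- sign_off(): hands the job in, once; it reports no verdict.
The state is a dict: "time": time; "joint_pos": joint angles; "qd": joint speeds; "effort": joint torques, N m; "eef_pos": TCP position; "ee_rot": TCP orientation; "contact_force": force on the tool from outside, world axes, zero at the start; "moment": the same for the moment, N m; "gripper_width": opening from 0.0 (shut) to 1.0 (fully open).
Only numpy, scipy, OpenCV 4.12 (cv2) and the standard library are available. Lean on these libraries where they do the work, as an engineer would, in place of code of your own. Each camera call takes 0.05 s, during which the arm holds its last target.

## Task

Bring the next vial under the optical reader: with the fingertips press the black indexing plunger down and, keeping it pressed, turn the rotary table clockwise (seen from above) out of its notch and on to the next notch, one sixth of a turn. Then let the plunger spring fully up so that the table is locked there, and take the hand away. Do not turn the table the other way or on past half-way to a further notch; leave the vials standing in their nests, and do not move anything else on the bench.

Things in the scene. Friction and masses are not known exactly. Their poses are not given: they have to be found in the camera images.
- axis (a point): Centre of the rotary table's top face, on its vertical turning axis, 56 mm above the bench. Frame of the fixed base: z up, x horizontally towards the reader's post. The aluminium table is a disc 200 mm in diameter, 10 mm thick, with one ear 50 mm wide reaching out to 155 mm from the axis; on it six four-pin nests, every 60 degrees, 73 mm from the axis.
- indexer: Fixed base of the rotary table: grey round plate 330 mm in diameter, 12 mm thick; origin at the underside's centre, below point axis, same axes. At 185 mm along x stands a 20 mm post; at its top an arm (190 mm above the bench at most) holds the black reader head, 38 mm in diameter, 75 mm along x, lower end 128 mm above the bench. Under the table: a fixed steel ring with six notches.
- cap_top (a point): Centre of the top of the indexing plunger's cap: flat black rubber disc, 44 mm in diameter, 14 mm thick, on a vertical stem on the table's ear, 132 mm from the table's axis; it turns with the table. Top 104 mm above the bench when up, level with the vials' caps; nothing else within 55 mm of its centre. Rubber grips: a fingertip pressing on the cap carries the table round with it.
- plunger (a joint): How far the plunger is pressed straight down, m: 0 = up, 0.014 = bottom stop. Its spring pushes up with 4 N (top) to 8.5 N (bottom). Up, its tooth sits in a notch of the ring and locks the table; pressed 0.0085 or more, the table can turn. Between notches the ring keeps it about 0.0085 down; released within about 2 degrees of a notch it springs up by itself and locks.
- turntable (a joint): Angle of the rotary table, rad: about 0 at the start (locked, up to 1.7 degrees of play either way), growing CLOCKWISE seen from above; the next notch clockwise is at 1.047 (60 degrees). At 0 the plunger stands 210 degrees counter-clockwise (seen from above) from point axis's x, on the side away from the reader. Turning takes about 1 N at the plunger.
- vial0: loose amber sample vial, 27 mm diameter, 48 mm tall with white cap, standing in a nest on the table (14 mm high pins around it); origin at the centre of its underside, z up the vial; at the start it is the one under the reader
- vial1: loose amber sample vial, 27 mm diameter, 48 mm tall with white cap, standing in a nest on the table (14 mm high pins around it); origin at the centre of its underside, z up the vial; it is the next one to go under the reader
- vial2: loose amber sample vial, 27 mm diameter, 48 mm tall with white cap, standing in a nest on the table (14 mm high pins around it); origin at the centre of its underside, z up the vial
- vial3: loose amber sample vial, 27 mm diameter, 48 mm tall with white cap, standing in a nest on the table (14 mm high pins around it); origin at the centre of its underside, z up the vial
- bottle: white plastic bottle, 64 mm diameter, 170 mm tall; a bystander on the bench; origin at the centre of its underside
- beaker: open glass beaker, 72 mm across the rim, 90 mm tall; a bystander on the bench; origin at the centre of its underside
- jar: amber jar with black cap, 56 mm diameter, 75 mm tall; a bystander on the bench; origin at the centre of its underside
- driver: screwdriver lying flat, black handle; a bystander on the bench; origin at the centre of its underside (driver lies along its x axis)
- tray: shallow open grey plastic tray, 100 x 140 x 30 mm; a bystander on the bench; origin at the centre of its underside
- notebook: brown board-covered notebook lying flat, 150 x 110 x 14 mm; a bystander on the bench; origin at the centre of its underside
Things that resemble listed ones, but are neither listed nor needed, are in the scene too. Leave any pink or turquoise look-alike of the vial1 alone.

How it is judged:
On the way, in this order (a step that is already met when the one before it is completed fails the run):
1. the plunger is pressed in while the table still stands at its first notch (value of joint plunger above 0.007 m and value of joint turntable between -0.15 and 0.15 rad), for 0.02 s.
2. the table is turned clockwise about half-way to the next notch with the plunger in (value of joint turntable above 0.4 rad and value of joint plunger above 0.005 m), for 0.02 s.
3. the plunger has sprung up in the next notch (value of joint turntable between 0.997198 and 1.0972 rad and value of joint plunger below 0.002 m), for 0.2 s.
At the end, for the whole second after the job is handed in: The table rests 60 degrees clockwise of its start (within 0.05 rad) with the plunger up (less than 2 mm pressed), all four vials upright in their nests (tilt below 0.15 rad, not raised by more than 6 mm), and no bystander moved by 20 mm or more (all of step 3 and velocity of joint turntable between -0.03 and 0.03 rad/s and angle between each of vial0, vial1, vial2, vial3's own z axis and vertical below 0.15 rad and z of each of vial0, vial1, vial2, vial3 in the frame of axis below 0.006 m and distance of each of bottle, beaker, jar, driver, tray, notebook from where it was at the start of the episode below 0.02 m); the robot touches nothing.
It fails at once if a vial is lifted out of its nest or tipped (angle between any of vial0, vial1, vial2, vial3's own z axis and vertical above 0.5 rad or z of any of vial0, vial1, vial2, vial3 in the frame of axis above 0.012 m).
It fails at once if the table is turned the wrong way (value of joint turntable below -0.25 rad).
It fails at once if the table is turned past half-way to the second notch (value of joint turntable above 1.5708 rad).
It fails at once if a bystander on the bench is moved (distance of any of bottle, beaker, jar, driver, tray, notebook from where it was at the start of the episode above 0.03 m).
It also fails if it takes over 42 s, if anything falls off the work surface, if the arm or the gripper's body presses on something with over 40 N, if the wrist force passes 120 N, or if a joint passes its speed limit or range.

## Working session

There is one attempt and no reset: what is moved stays moved. The work goes in short steps, Python scripts to look and compute and a tool call to move; the robot and the scene stay as the last step left them, time stands still between calls to the robot, and variables do not carry over. Pictures are saved under pics/ and viewed, and the job is handed in when it is done.

Besides the shell and the picture viewer there is one more tool, called after "Request:" as name(argument=value, ...) on one line, values as JSON. apply_moves: Moves the arm, as the interface text tells. Its arguments: {"type":"object","properties":{"motion":{"type":"array"},"grip":{"type":"number"},"newtons":{"type":"number"}},"required":["motion"]}

```bash
mkdir -p pics; python3 - <<'E'
from cell import *
import cv2, numpy as np
s=observe()
for k,v in s.items(): print(k,np.round(v,4))
for n in("side","top"):
    c=capture(n); cv2.imwrite(f"pics/{n}0.png",c["pixels"]); print(n,c["intrinsics"].tolist(),np.round(c["pose"],4).tolist())
E
```

```text
time 0.0
joint_pos [-1.4247  0.1047  0.0965  1.5639 -0.      1.3531]
qd [ 0.0004 -0.0007 -0.0005 -0.0013  0.0012  0.0008]
effort [-1.70000e-03 -5.56936e+01  5.03646e+01  1.71000e-02 -4.00000e-04
  0.00000e+00]
eef_pos [ 0.2135 -0.5604  0.2177]
ee_rot [-3.0885e+00 -5.6810e-01 -1.0000e-04]
contact_force [ 0.7662  1.7667 -0.0502]
moment [-0.0205  0.029  -0.0178]
gripper_width 1.0003
side [[396.80060890142755, 0.0, 277.21493695030716], [0.0, 396.80060890142755, 209.7383664507034], [0.0, 0.0, 1.0]] [[-0.7499, -0.4348, 0.4986, -0.0764], [-0.6614, 0.4762, -0.5795, 0.6222], [0.0145, -0.7643, -0.6447, 0.7989], [0.0, 0.0, 0.0, 1.0]]
top [[387.18977249504553, 0.0, 276.4698119686098], [0.0, 387.18977249504553, 203.3284218698708], [0.0, 0.0, 1.0]] [[0.0282, -0.9813, 0.1903, 0.2654], [-0.9995, -0.0253, 0.0177, -0.03], [-0.0126, -0.1907, -0.9816, 1.2765], [0.0, 0.0, 0.0, 1.0]]
```

View pics/side0.png

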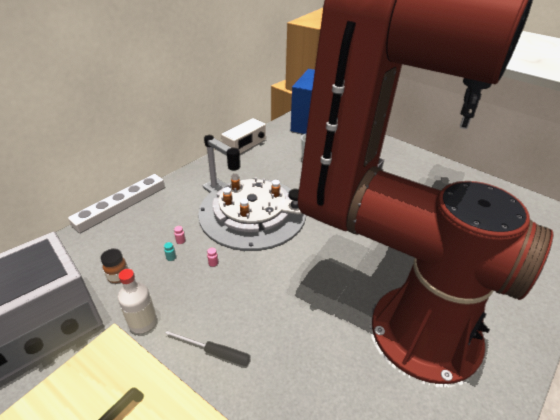

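View pics/top0.png

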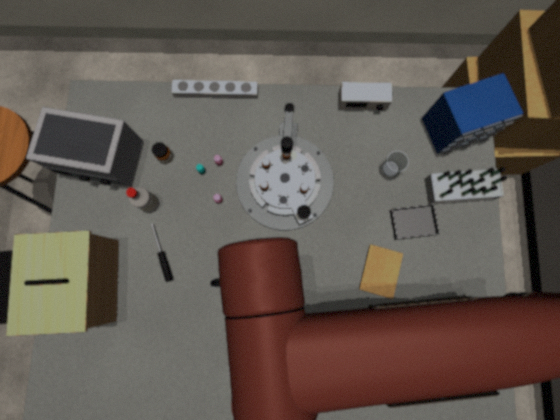

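The top view shows the round table at about (285,178), the black plunger cap at about (304,212) and the reader post at about (289,107). I'll enlarge it and measure.

```bash
cat > h.py <<'E'
from cell import *
import cv2, numpy as np
def ray(c,u,v,z):
    K=c["intrinsics"];P=c["pose"]
    d=P[:3,:3]@np.linalg.solve(K,[u,v,1.]); o=P[:3,3]
    return o+d*(z-o[2])/d[2]
def proj(c,p):
    P=np.linalg.inv(c["pose"]); q=c["intrinsics"]@(P[:3,:3]@p+P[:3,3]); return q[:2]/q[2]
E
python3 - <<'E'
from h import *
c=capture("top"); im=c["pixels"]; cv2.imwrite("pics/t1.png",cv2.resize(im[95:240,220:350],None,fx=4,fy=4,interpolation=cv2.INTER_CUBIC))
d=capture("side"); cv2.imwrite("pics/s1.png",cv2.resize(d["pixels"][120:260,180:330],None,fx=4,fy=4,interpolation=cv2.INTER_CUBIC))
print(ray(c,304,212,.104),ray(c,285,178,.056),ray(c,285,182,.012))
E
```

```text
[ 0.46769263 -0.09404456  0.104     ] [ 0.58650273 -0.03331252  0.056     ] [ 0.58420812 -0.03376462  0.012     ]
```

View pics/t1.png

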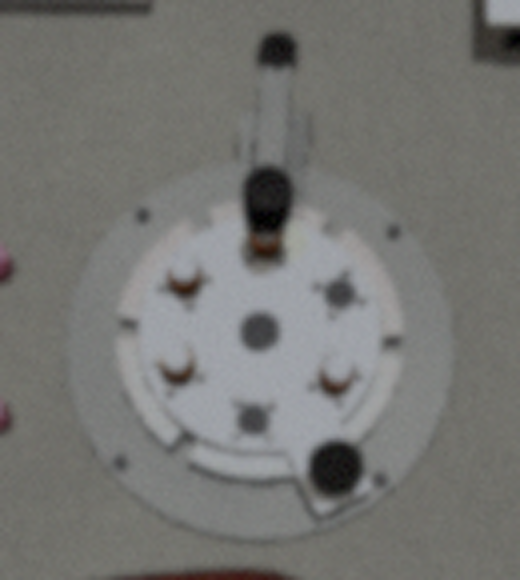

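View pics/s1.png

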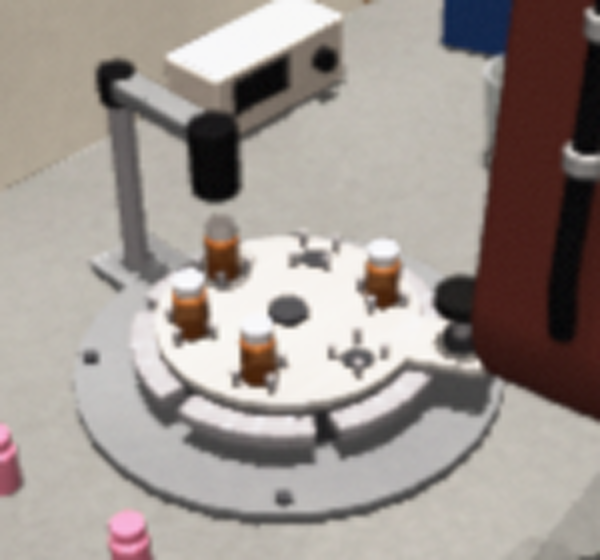

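```bash
python3 - <<'E'
from h import *
c=capture("top"); im=c["pixels"]; g=cv2.cvtColor(im,cv2.COLOR_BGR2GRAY)
def blob(c,g,x0,x1,y0,y1,t,z):
    m=np.zeros_like(g); m[y0:y1,x0:x1]=(g[y0:y1,x0:x1]<t)*255
    n,l,s,ce=cv2.connectedComponentsWithStats(m); 
    for i in range(1,n):
        if s[i,4]>15: print(s[i],ce[i].round(2),ray(c,*ce[i],z).round(4))
blob(c,g,292,316,202,222,70,.104)
blob(c,g,278,292,171,185,120,.056)
# reader post base / post cap for frame direction
print('post',ray(c,289,107,.185), 'base holes',[ray(c,220+(a+.5)/4-.5,95+(b+.5)/4-.5,.012).round(4) for a,b in((142,215),(393,232),(379,480),(121,462))])
for a in (1,): pass
d=capture("side"); g=cv2.cvtColor(d["pixels"],cv2.COLOR_BGR2GRAY); blob(d,g,286,300,185,205,50,.104)
ax=np.array([.5865,-.0333,.056])
print(ray(d,180+455/4,120+293/4,.104), ray(d,180+288/4,120+310/4,.056))
E
```

```text
[298 206  13  13 136] [303.57 211.9 ] [ 0.468  -0.0927  0.104 ]
[280 173  10  10  78] [284.44 177.4 ] [ 0.5885 -0.0314  0.056 ]
post [ 0.77377417 -0.03972192  0.185     ] base holes [array([0.7002, 0.0713, 0.012 ]), array([ 0.6901, -0.1433,  0.012 ]), array([ 0.4757, -0.1334,  0.012 ]), array([0.4852, 0.0804, 0.012 ])]
[289 190  11  15 113] [294.95 195.42] [ 0.4655 -0.0836  0.104 ]
[ 0.47441153 -0.08910629  0.104     ] [ 0.59193278 -0.03717154  0.056     ]
```

The hub, base bolts and post agree with each other:
- The axis is at about (0.588, -0.0315).
- The base frame is turned about -2.5°.
- The cap is at about (0.470, -0.0925), at radius 0.132–0.135 m.

Black cap candidates in the top view are (304,212) on the ear, the reader head at (287,145) and the post top at (289,107). Only the first sits on the ear on the robot's side, as the enlarged crop shows. I'll move over it with the gripper shut.

Request:
apply_moves(motion=[[[33,-28,0],[0,0,0]],[[33,-28,0],[0,0,0]],[[33,-28,0],[0,0,0]],[[33,-28,0],[0,0,0]],[[33,-28,0],[0,0,0]]], grip=0)

```text
time: 0.8
eef_pos: [0.3184, -0.3697, 0.2185]
ee_rot: [3.09, 0.568, 0.0]
contact_force: [0.9, -0.5, 0.7]
gripper_width: 0.142
```

Request:
apply_moves(motion=[[[33,-28,0],[0,0,0]],[[33,-28,0],[0,0,0]],[[33,-28,0],[0,0,0]],[[33,-28,0],[0,0,0]],[[33,-28,0],[0,0,0]]])

```text
time: 1.3
eef_pos: [0.4229, -0.1801, 0.2187]
ee_rot: [3.089, 0.568, 0.001]
contact_force: [0.6, -0.2, 1.1]
gripper_width: 0.002
```

Request:
apply_moves(motion=[[[33,-28,0],[0,0,0]],[[0,0,0],[0,0,-0.14]],[[0,0,0],[0,0,-0.14]],[[0,0,0],[0,0,-0.14]],[[0,0,0],[0,0,-0.14]]])

```text
time: 1.8
eef_pos: [0.4432, -0.1435, 0.2185]
ee_rot: [2.808, 1.409, 0.0]
contact_force: [0.0, 0.2, -0.2]
gripper_width: -0.001
```

Request:
apply_moves(motion=[[[0,0,0],[0,0,-0.14]],[[0,0,0],[0,0,-0.14]],[[0,0,0],[0,0,-0.14]],[[0,0,0],[0,0,-0.14]],[[0,0,0],[0,0,-0.14]]])

```text
time: 2.3
eef_pos: [0.4431, -0.1437, 0.2185]
ee_rot: [2.155, 2.286, -0.0]
contact_force: [-0.6, -0.5, -0.6]
gripper_width: -0.001
```

Request:
apply_moves(motion=[[[0,0,0],[0,0,-0.14]],[[0,0,0],[0,0,-0.14]],[[0,0,0],[0,0,-0.14]],[[0,0,0],[0,0,0]]])

```text
time: 2.7
eef_pos: [0.4431, -0.1438, 0.2185]
ee_rot: [1.636, 2.682, -0.0]
contact_force: [-0.1, -0.4, -0.3]
gripper_width: 0.001
```

```bash
python3 - <<'E'
from h import *
from scipy.spatial.transform import Rotation as R
s=observe(); r=R.from_rotvec(s["ee_rot"]).as_matrix(); print(s["eef_pos"],r.round(3).tolist(),s["joint_pos"].round(2) if hasattr(s["joint_pos"],'round') else s["joint_pos"],s["contact_force"])
print("shift mm", (r.T@(np.array([.4705,-.0925,s["eef_pos"][2]])-s["eef_pos"])*1e3).round(1))
print("want yaw",207.3-90,"have",np.degrees(np.arctan2(r[1,0],r[0,0])))
for n in("top","side"):
    c=capture(n);cv2.imwrite(f"pics/{n}2.png",c["pixels"] if n=="top" else cv2.resize(c["pixels"][90:260,160:360],None,fx=4,fy=4)[:600])
E
```

```text
[ 0.4431455  -0.14375783  0.21852189] [[-0.457, 0.889, 0.0], [0.889, 0.457, -0.0], [-0.0, 0.0, -1.0]] [-0.6  -0.31 -0.29  1.59 -0.    0.5 ] [-0.10001343 -0.42408455 -0.27821602]
shift mm [33.1 47.8 -0. ]
want yaw 117.30000000000001 have 117.21890241307614
```

View pics/side2.png

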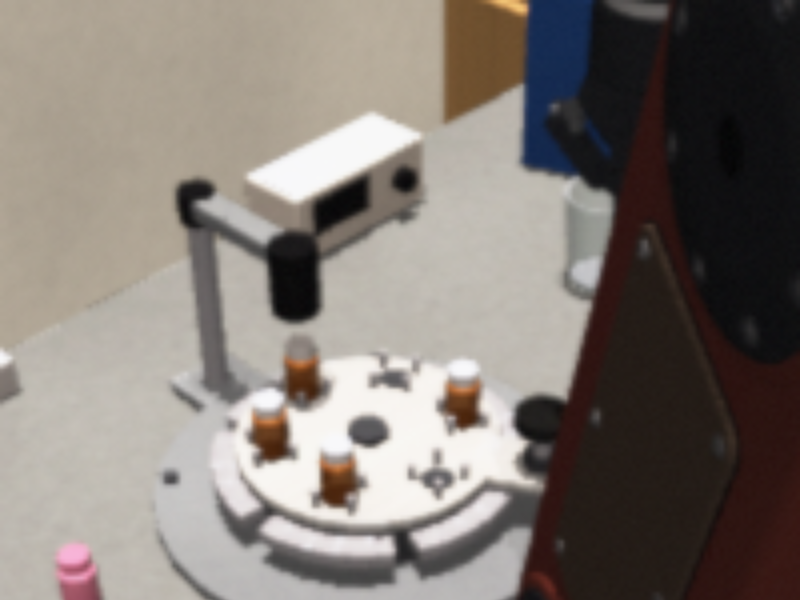

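View pics/top2.png

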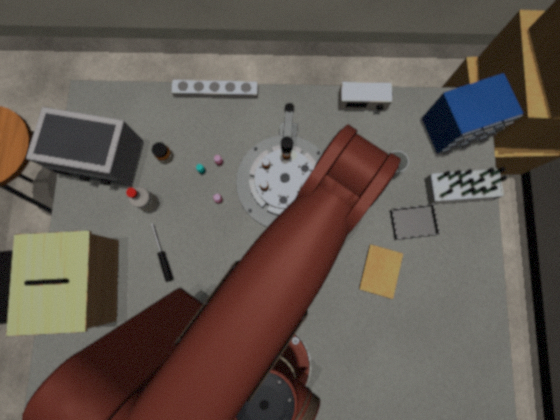

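The tool is shut and clear of the vials, with its yaw along the clockwise tangent. I'll move over the cap and start down.

Request:
apply_moves(motion=[[[16.5,24,0],[0,0,0]],[[16.5,24,0],[0,0,0]],[[0,0,30],[0,0,0]],[[0,0,30],[0,0,0]],[[0,0,15],[0,0,0]]])

```text
time: 3.3
eef_pos: [0.4699, -0.0918, 0.141]
ee_rot: [-1.641, -2.676, 0.0]
contact_force: [0.2, -0.0, -0.1]
gripper_width: -0.002
```

```bash
python3 - <<'E'
from h import *
s=observe(); print(s["eef_pos"],s["contact_force"],s["joint_pos"])
for n in("top","side"):
    c=capture(n);cv2.imwrite(f"pics/{n}3.png",cv2.resize(c["pixels"][90:240,200:360],None,fx=4,fy=4))
    print(n,proj(c,np.array(s["eef_pos"])-[0,0,.017]),proj(c,np.array([.4705,-.0925,.104])))
E
```

```text
[ 0.46993105 -0.09177898  0.14104752] [ 0.18190068 -0.04855336 -0.06823114] [-4.66902735e-01 -2.69143660e-01 -3.97641960e-01  1.44493194e+00
 -9.15686433e-05  6.33546853e-01]
top [303.63964367 210.13003789] [303.50995251 211.08591958]
side [295.86849037 187.86610765] [295.56025009 193.27980095]
```

View pics/side3.png

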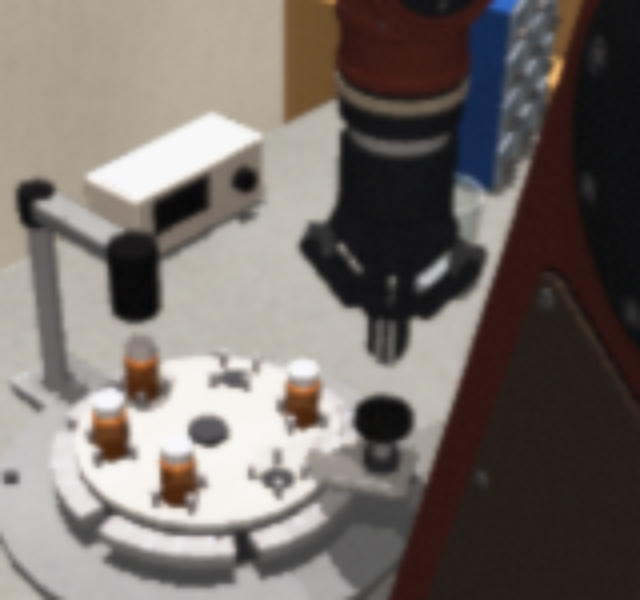

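View pics/top3.png

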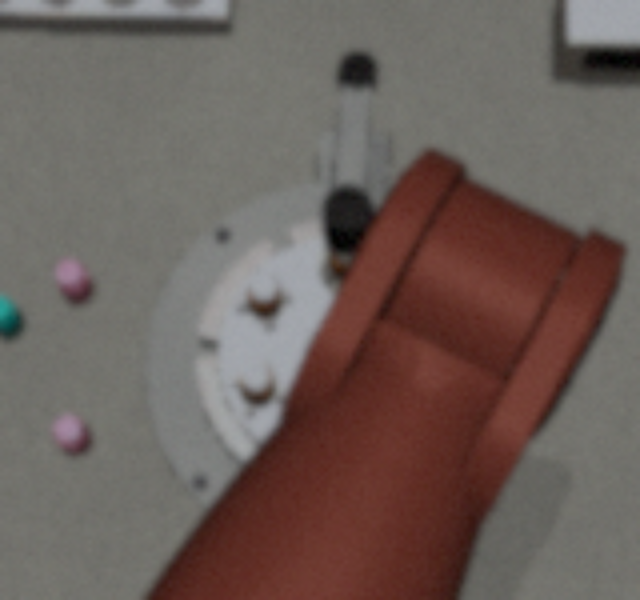

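The fingertips at side crop (388,358) are straight above the cap at (384,412), with about 20 mm to go. Now down to contact.

Request:
apply_moves(motion=[[[0,0,12],[0,0,0]],[[0,0,5],[0,0,0]],[[0,0,5],[0,0,0]],[[0,0,3],[0,0,0]],[[0,0,0],[0,0,0]]])

```text
time: 3.9
eef_pos: [0.4708, -0.0925, 0.1183]
ee_rot: [-1.639, -2.68, 0.0]
contact_force: [-0.4, 0.2, -0.2]
gripper_width: -0.001
```

Request:
apply_moves(motion=[[[0,0,2],[0,0,0]],[[0,0,2],[0,0,0]],[[0,0,0],[0,0,0]]])

```text
time: 4.2
eef_pos: [0.4708, -0.0925, 0.1143]
ee_rot: [-1.639, -2.68, 0.0]
contact_force: [-0.1, 0.3, -0.6]
gripper_width: -0.001
```

```bash
python3 - <<'E'
from h import *
s=observe(); print(s["eef_pos"],s["contact_force"],s["moment"])
c=capture("side");cv2.imwrite(f"pics/side4.png",cv2.resize(c["pixels"][140:230,240:350],None,fx=6,fy=6))
E
```

```text
[ 0.47078376 -0.0925062   0.11432753] [-0.11069473  0.30397442 -0.61243655] [-0.08081872  0.07699665 -0.01590634]
```

View pics/side4.png

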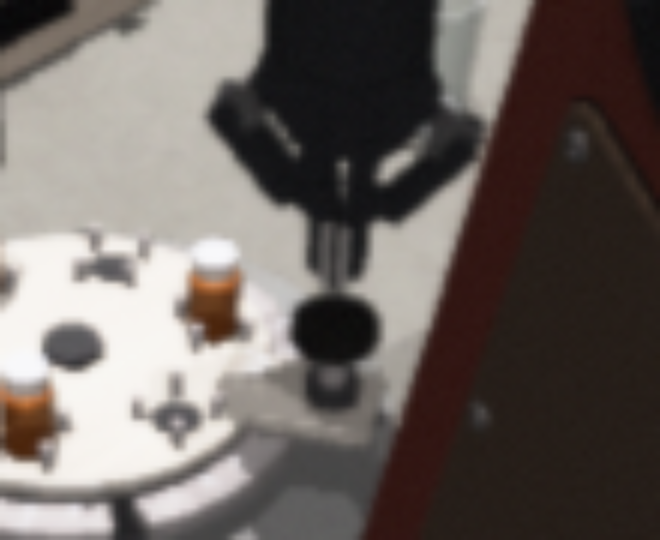

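The side view disagrees with the pose reading. With TCP z = 0.114 the tips should be at the cap, but they show at crop (335,280), still clear above it at about (335,322). There is no force yet either. I'll check the geometry before pressing further.

```bash
python3 - <<'E'
from h import *
s=observe(); c=capture("top"); d=capture("side")
p=np.array(s["eef_pos"])
for z in (.097,.114,.17,.25,.35,.45): 
    q=np.array([p[0],p[1],z]); print(z,proj(c,q).round(1),proj(d,q).round(1))
print("init tip",proj(c,np.array([.2135,-.5604,.20])),proj(d,np.array([.2135,-.5604,.20])))
print("origin",proj(c,np.zeros(3)),proj(d,np.zeros(3)), "base r .09 side")
cv2.imwrite("pics/side5.png",d["pixels"]);cv2.imwrite("pics/top5.png",c["pixels"])
# side: cap, hub
for a in (.056,.104): print(proj(d,np.array([.588,-.0315,.056])))
E
```

```text
0.097 [303.4 211.4] [295.4 195.2]
0.114 [303.7 210.4] [295.6 190.5]
0.17 [304.8 207.1] [296.5 174.3]
0.25 [306.5 201.7] [297.9 149.2]
0.35 [309.1 193.8] [299.9 114.1]
0.45 [312.3 184. ] [302.1  74.1]
init tip [478.85572886 303.92979999] [458.67204909 134.18280163]
origin [269.58790736 365.22590274] [426.0084522  331.79110551] base r .09 side
[251.62116487 198.91804176]
[251.62116487 198.91804176]
```

View pics/side5.png

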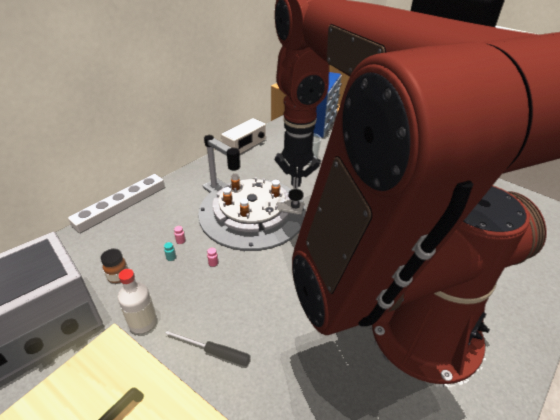

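View pics/top5.png

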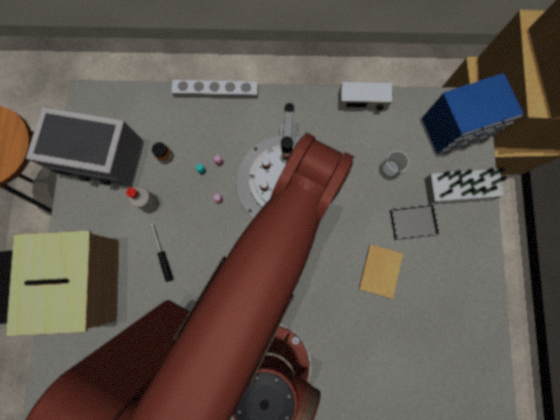

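Base origin and cap project properly, but the fingertips appear about 8 px (about 30 mm) higher than the pose predicts. That held in the start picture too. I'll trust sight and force, and descend in small steps until contact.

Request:
apply_moves(motion=[[[0,0,3],[0,0,0]],[[0,0,3],[0,0,0]],[[0,0,0],[0,0,0]]])

```text
time: 4.65
eef_pos: [0.4705, -0.0924, 0.1079]
ee_rot: [-1.639, -2.679, 0.0]
contact_force: [0.6, 0.2, 0.7]
gripper_width: 0.0
```

Request:
apply_moves(motion=[[[0,0,3],[0,0,0]],[[0,0,0],[0,0,0]]])

```text
time: 4.85
eef_pos: [0.4707, -0.0924, 0.1051]
ee_rot: [-1.639, -2.68, 0.0]
contact_force: [0.5, 0.4, 0.2]
gripper_width: 0.004
```

```bash
python3 - <<'E'
from h import *
s=observe(); print(s["eef_pos"],s["contact_force"],s["moment"])
c=capture("side");cv2.imwrite(f"pics/side6.png",cv2.resize(c["pixels"][140:230,240:350],None,fx=6,fy=6))
E
```

```text
[ 0.47066067 -0.09241809  0.10505051] [0.52280372 0.39552685 0.15756694] [ 0.05845768  0.03250677 -0.00449944]
```

View pics/side6.png

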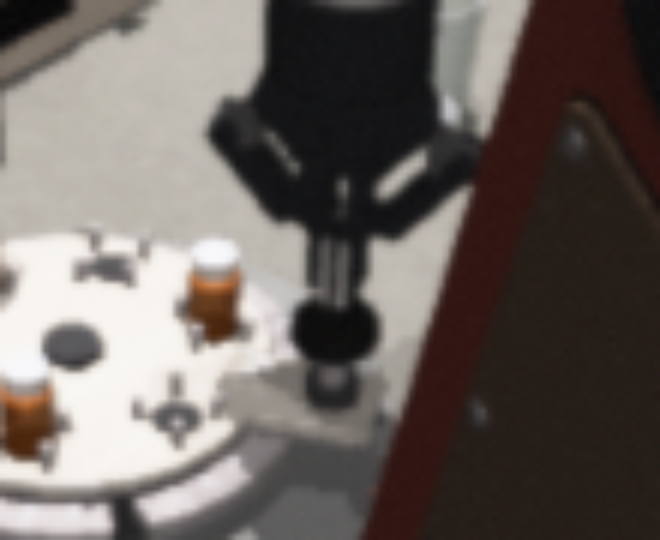

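The tip at (333,302) is drawn over the cap's rear rim and isn't hidden by it, so it is above the cap, with roughly 13 mm left. Continuing.

Request:
apply_moves(motion=[[[0,0,3],[0,0,0]],[[0,0,3],[0,0,0]],[[0,0,0],[0,0,0]]])

```text
time: 5.2
eef_pos: [0.4706, -0.0924, 0.0989]
ee_rot: [-1.639, -2.68, 0.0]
contact_force: [-0.8, 0.6, 0.6]
gripper_width: -0.0
```

Request:
apply_moves(motion=[[[0,0,3],[0,0,0]],[[0,0,0],[0,0,0]]])

```text
time: 5.4
eef_pos: [0.4707, -0.0924, 0.0961]
ee_rot: [-1.639, -2.68, 0.0]
contact_force: [0.1, 0.1, 0.4]
gripper_width: -0.001
```

Request:
apply_moves(motion=[[[0,0,3],[0,0,0]],[[0,0,0],[0,0,0]]])

```text
time: 5.6
eef_pos: [0.4707, -0.0924, 0.0931]
ee_rot: [-1.639, -2.68, 0.0]
contact_force: [0.3, -0.1, 0.2]
gripper_width: 0.0
```

```bash
python3 - <<'E'
from h import *
s=observe(); print(s["eef_pos"],s["contact_force"],s["moment"])
c=capture("side");cv2.imwrite(f"pics/side7.png",cv2.resize(c["pixels"][140:230,240:350],None,fx=6,fy=6))
E
```

```text
[ 0.47068542 -0.09242417  0.09309095] [ 0.31331559 -0.10604007  0.23587576] [-0.05819726  0.04048818  0.00397822]
```

View pics/side7.png

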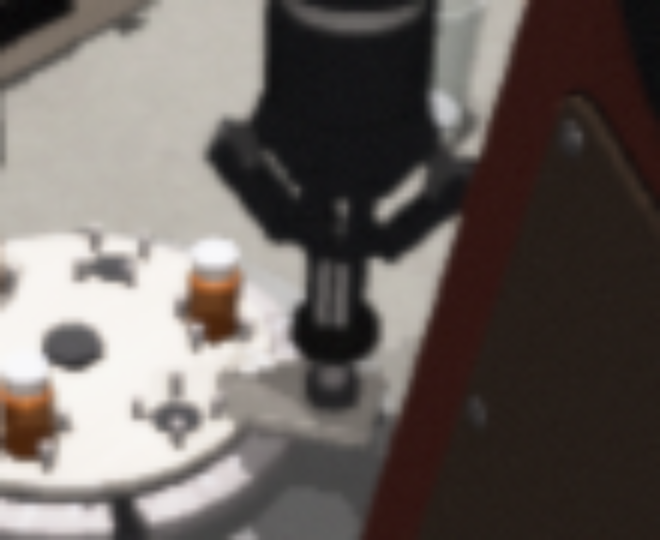

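Request:
apply_moves(motion=[[[0,0,2],[0,0,0]],[[0,0,0],[0,0,0]]])

```text
time: 5.85
eef_pos: [0.4709, -0.0925, 0.0914]
ee_rot: [1.639, 2.68, -0.0]
contact_force: [-0.5, 0.6, 0.2]
gripper_width: -0.001
```

Request:
apply_moves(motion=[[[0,0,2],[0,0,0]],[[0,0,0],[0,0,0]]])

```text
time: 6.05
eef_pos: [0.471, -0.0927, 0.0897]
ee_rot: [1.639, 2.68, -0.0]
contact_force: [-1.4, 0.6, 4.3]
gripper_width: -0.002
```

Request:
apply_moves(motion=[[[0,0,2],[0,0,0]],[[0,0,0],[0,0,0]]])

```text
time: 6.25
eef_pos: [0.4711, -0.0927, 0.0878]
ee_rot: [1.639, 2.679, -0.0]
contact_force: [-0.5, 0.2, 5.5]
gripper_width: -0.001
```

Contact came at TCP z of about 0.0905, where the force stepped to 4.3 N (spring preload 4 N). Pressing on to about 11 mm of travel.

Request:
apply_moves(motion=[[[0,0,3],[0,0,0]],[[0,0,3],[0,0,0]],[[0,0,2],[0,0,0]],[[0,0,0],[0,0,0]]])

```text
time: 6.65
eef_pos: [0.4711, -0.0928, 0.08]
ee_rot: [1.639, 2.679, -0.0]
contact_force: [-1.7, -0.1, 6.6]
gripper_width: 0.003
```

```bash
python3 - <<'E'
from h import *
s=observe(); print(s["eef_pos"],s["contact_force"],s["moment"])
c=capture("side");cv2.imwrite(f"pics/side8.png",cv2.resize(c["pixels"][140:230,240:350],None,fx=6,fy=6))
E
```

```text
[ 0.47113929 -0.09279735  0.07998625] [-1.7298079  -0.13692533  6.58241506] [-0.00320246  0.3808619  -0.0081848 ]
```

View pics/side8.png

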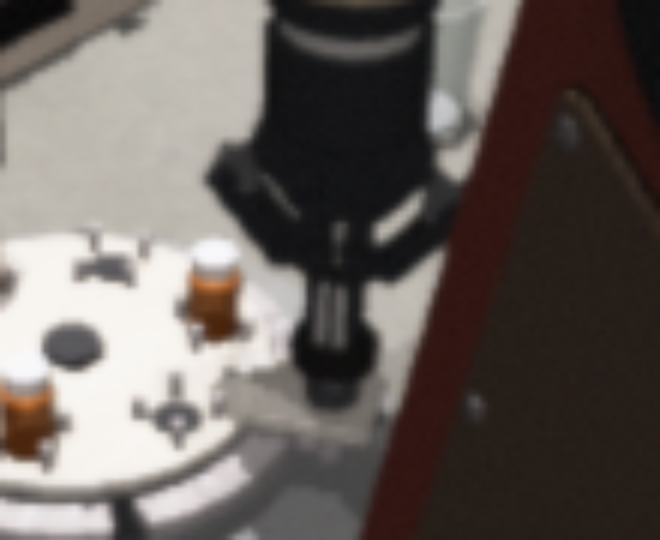

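The cap is visibly down and the stem hidden, about 10.5 mm at 6.6 N. Another 1.5 mm, then turn along the arc with the tool yawing along.

Request:
apply_moves(motion=[[[0,0,1.5],[0,0,0]],[[0,0,0],[0,0,0]],[[6.9,0.2,0],[0,0,0.0524]],[[6.9,0.2,0],[0,0,0.0524]],[[0,0,0],[0,0,0]]])

```text
time: 7.2
eef_pos: [0.4654, -0.0797, 0.0788]
ee_rot: [1.779, 2.588, -0.0]
contact_force: [-3.0, -0.3, 8.1]
gripper_width: 0.002
```

```bash
cat > look.py <<'E'
from h import *
import sys
s=observe(); p=np.array(s["eef_pos"]); a=np.array([.588,-.0315])
v=p[:2]-a; print(s["time"],p.round(4),np.round(s["contact_force"],2),"r",np.hypot(*v).round(4),"ang",(np.degrees(np.arctan2(v[1],v[0]))%360).round(2))
c=capture("side");cv2.imwrite(f"pics/{sys.argv[1]}.png",cv2.resize(c["pixels"][130:250,190:340],None,fx=5,fy=5))
E
python3 look.py s9
```

```text
7.2 [ 0.4654 -0.0797  0.0788] [-3.01 -0.33  8.06] r 0.1318 ang 201.46
```

View pics/s9.png

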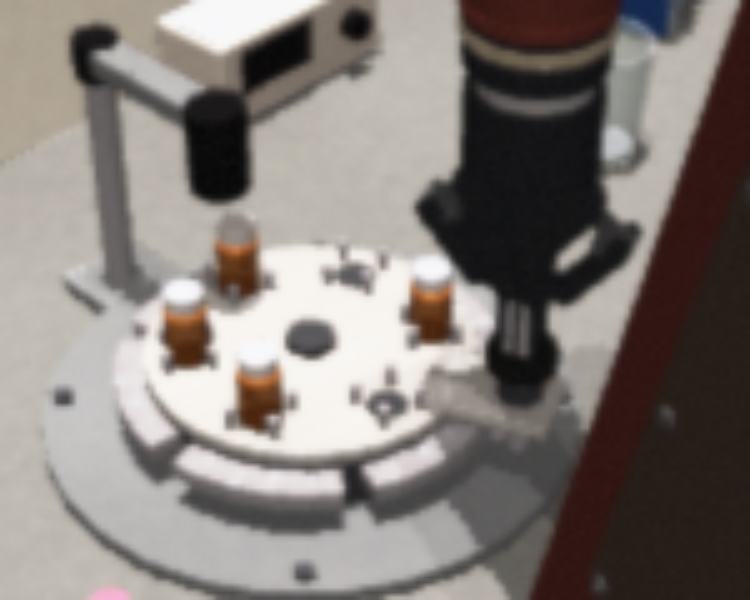

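The cap, ear and vials have turned with the tip. There's a radial load of about 3 N, so I'll ease 1 mm outwards as I go on.

Request:
apply_moves(motion=[[[6.9,-0.2,0],[0,0,0.0524]],[[6.9,-0.2,0],[0,0,0.0524]],[[6.9,-0.2,0],[0,0,0.0524]],[[6.9,0.2,0],[0,0,0.0524]],[[6.9,0.2,0],[0,0,0.0524]]])

```text
time: 7.75
eef_pos: [0.4573, -0.047, 0.0792]
ee_rot: [2.101, 2.332, 0.002]
contact_force: [1.9, -1.0, 7.8]
gripper_width: -0.002
```

```bash
python3 look.py s10
```

```text
7.75 [ 0.4573 -0.047   0.0792] [ 1.89 -0.97  7.78] r 0.1316 ang 186.78
```

View pics/s10.png

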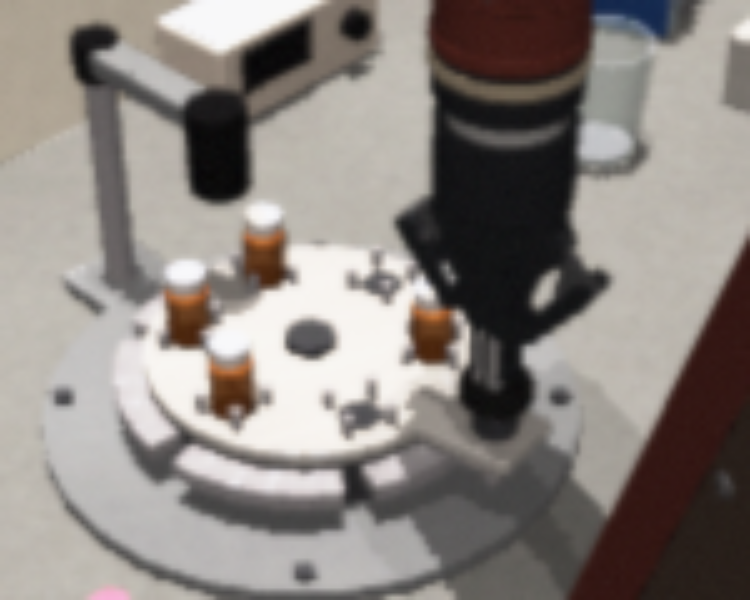

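The table is about 20° round, the vials are upright, and the plunger is held at about 7.8 N. Continuing.

Request:
apply_moves(motion=[[[6.9,0.2,0],[0,0,0.0524]],[[6.9,0.2,0],[0,0,0.0524]],[[6.9,0.2,0],[0,0,0.0524]],[[6.9,0.2,0],[0,0,0.0524]],[[6.9,0.2,0],[0,0,0.0524]]])

```text
time: 8.3
eef_pos: [0.4581, -0.0125, 0.0791]
ee_rot: [2.388, 2.038, 0.002]
contact_force: [0.1, -1.0, 8.0]
gripper_width: 0.001
```

Request:
apply_moves(motion=[[[6.9,0.2,0],[0,0,0.0524]],[[6.9,0.2,0],[0,0,0.0524]],[[6.9,0.2,0],[0,0,0.0524]],[[6.9,0.2,0],[0,0,0.0524]],[[0,0,0],[0,0,0]]])

```text
time: 8.8
eef_pos: [0.4655, 0.0146, 0.0791]
ee_rot: [2.588, 1.778, 0.003]
contact_force: [1.3, 0.6, 7.8]
gripper_width: -0.0
```

```bash
python3 look.py s11
```

```text
8.8 [0.4655 0.0146 0.0791] [1.28 0.62 7.77] r 0.1309 ang 159.38
```

View pics/s11.png

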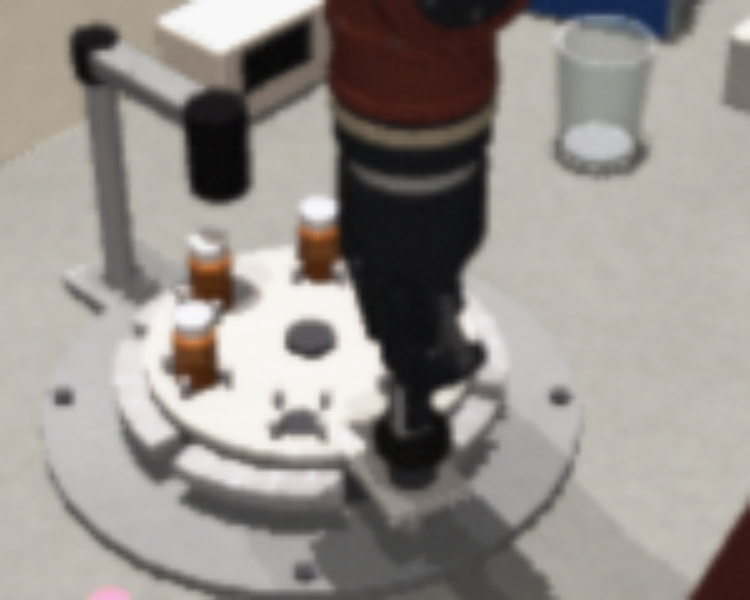

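Request:
apply_moves(motion=[[[6.9,0.2,0],[0,0,0.0524]],[[6.9,0.2,0],[0,0,0.0524]],[[6.9,0.2,0],[0,0,0.0524]],[[6.9,0.2,0],[0,0,0.0524]],[[0,0,0],[0,0,0]]])

```text
time: 9.35
eef_pos: [0.4781, 0.0391, 0.079]
ee_rot: [2.76, 1.498, 0.003]
contact_force: [1.4, -0.8, 9.1]
gripper_width: 0.003
```

```bash
python3 look.py s12; python3 - <<'E'
from h import *
c=capture("side"); a=cv2.imread("pics/side0.png")[130:250,190:340]; b=c["pixels"][130:250,190:340]
# overlay predicted nest centres & ear/cap for 60deg turn: base x -2.5deg
im=cv2.resize(b,None,fx=5,fy=5)
for k in range(6):
    t=np.radians(-2.5+60*k); q=proj(c,np.array([.588+.073*np.cos(t),-.0315+.073*np.sin(t),.056]))
    x,y=((q-[190,130]+.5)*5-.5).astype(int); cv2.circle(im,(x,y),3,(0,255,0),-1)
t=np.radians(147.5)
for r,s in((.155,.025),(.155,-.025),(.11,.025),(.11,-.025)):
    q=proj(c,np.array([.588+r*np.cos(t)-s*np.sin(t),-.0315+r*np.sin(t)+s*np.cos(t),.056])); x,y=((q-[190,130]+.5)*5-.5).astype(int); cv2.circle(im,(x,y),3,(0,0,255),-1)
cv2.imwrite("pics/ov12.png",im)
E
```

```text
9.35 [0.4781 0.0391 0.079 ] [ 1.44 -0.82  9.13] r 0.1307 ang 147.28
```

View pics/ov12.png

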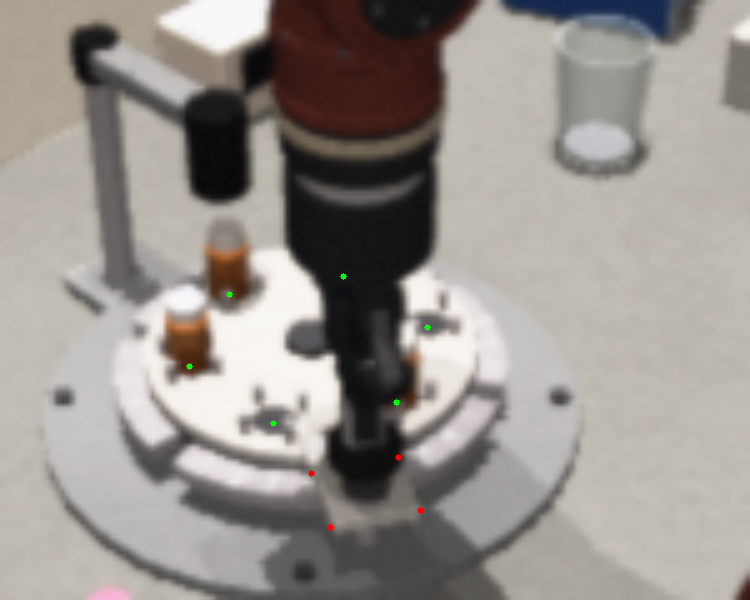

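The table looks aligned with the predicted nests. For a finer angle I'll compare the two vials now in the left spots with the start picture, using sub-pixel registration.

```bash
cat > reg.py <<'E'
from h import *
c=capture("side"); g1=cv2.cvtColor(c["pixels"],cv2.COLOR_BGR2GRAY).astype(np.float32); g0=cv2.imread("pics/side0.png",0).astype(np.float32)
def reg(x0,x1,y0,y1):
    W=np.eye(2,3,dtype=np.float32); m=np.zeros(g0.shape,np.uint8); m[y0:y1,x0:x1]=255
    # register inside patch
    cc,W=cv2.findTransformECC(g0[y0:y1,x0:x1],g1[y0-6:y1+6,x0-6:x1+6],np.float32([[1,0,6],[0,1,6]]),cv2.MOTION_TRANSLATION,(3,200,1e-5),None,3)
    return cc,W[:,2]-6
A=np.array([.588,-.0315])
for name,k,box in(("reader",0,(229,242,172,192)),("next",1,(221,235,184,207)),("bg",None,(200,215,160,185))):
    cc,d=reg(*box); 
    if k is None: print(name,cc,d); continue
    f=lambda a:proj(c,np.array([*(A+.073*np.array([np.cos(a),np.sin(a)])),.08]))
    t=np.radians(-2.5+60*k); j=(f(t-np.radians(1))-f(t)); print(name,round(cc,3),d.round(2),"cw deg vs start:",round(float(d@j/(j@j)),2))
E
python3 reg.py
```

```text
reader 0.995 [-0.04 -0.16] cw deg vs start: 0.12
next 0.994 [-0.02 -0.03] cw deg vs start: 0.12
bg 0.9980453927802759 [-0.1397376  -0.10956287]
```

Both vials match the start picture within 0.2°, so the table is at 60.1° relative to the start. Releasing straight up.

Request:
apply_moves(motion=[[[0,0,-3],[0,0,0]],[[0,0,-3],[0,0,0]],[[0,0,-3],[0,0,0]],[[0,0,-3],[0,0,0]],[[0,0,0],[0,0,0]]])

```text
time: 10.0
eef_pos: [0.4776, 0.0386, 0.0908]
ee_rot: [2.759, 1.5, 0.002]
contact_force: [2.3, -0.7, 4.5]
gripper_width: 0.001
```

Request:
apply_moves(motion=[[[0,0,-5],[0,0,0]],[[0,0,-10],[0,0,0]],[[0,0,-30],[0,0,0]],[[0,0,-40],[0,0,0]],[[0,0,0],[0,0,0]]])

```text
time: 10.5
eef_pos: [0.4788, 0.0384, 0.1804]
ee_rot: [2.756, 1.498, 0.008]
contact_force: [0.5, -0.8, 0.9]
gripper_width: -0.001
```

```bash
python3 look.py s13; python3 reg.py
```

```text
10.5 [0.4788 0.0384 0.1804] [ 0.45 -0.85  0.87] r 0.1296 ang 147.37
reader 0.994 [-0.09 -0.14] cw deg vs start: -0.03
next 0.995 [-0.01  0.05] cw deg vs start: -0.16
bg 0.9979340567686289 [-0.16032028 -0.0985775 ]
```

View pics/s13.png

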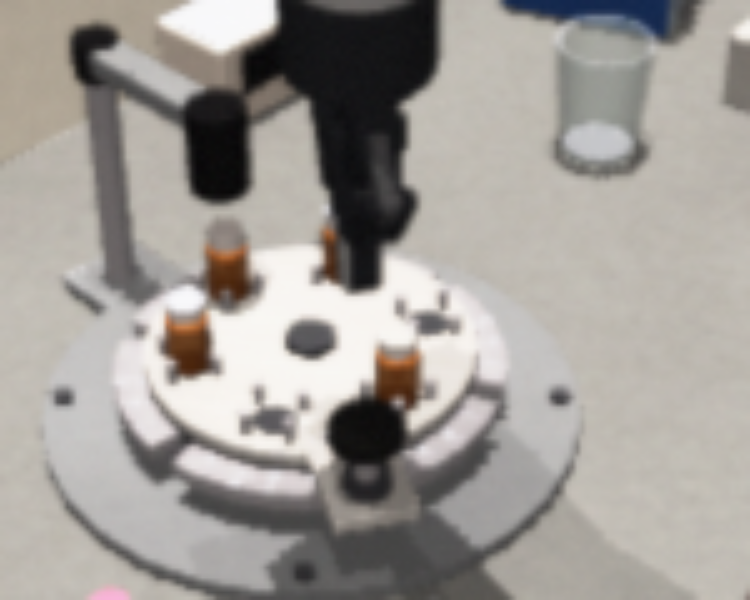

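The cap is up at (366,428) with the stem visible again, and the table hasn't shifted. I'll raise the hand further and check the cap height and the bystanders.

Request:
apply_moves(motion=[[[0,0,-30],[0,0,0]],[[0,0,-30],[0,0,0]],[[0,0,0],[0,0,0]],[[0,0,0],[0,0,0]],[[0,0,0],[0,0,0]]])

```text
time: 11.1
eef_pos: [0.4761, 0.0389, 0.2332]
ee_rot: [-2.759, -1.5, 0.003]
contact_force: [-0.1, 0.3, -0.1]
gripper_width: -0.001
```

```bash
python3 look.py s14; python3 - <<'E'
from h import *
c=capture("side"); t=np.radians(147.4); g=cv2.cvtColor(c["pixels"],cv2.COLOR_BGR2GRAY)
for z in(.104,.0955,.09): print(z,proj(c,np.array([.588+.132*np.cos(t),-.0315+.132*np.sin(t),z])))
m=np.zeros_like(g); m[205:226,252:275]=(g[205:226,252:275]<45)*255
n,l,s,ce=cv2.connectedComponentsWithStats(m); print(s[1:],ce[1:])
print(observe()["qd"],observe()["contact_force"])
cv2.imwrite("pics/side14.png",c["pixels"]); cv2.imwrite("pics/top14.png",capture("top")["pixels"])
E
```

```text
11.1 [0.4761 0.0389 0.2332] [-0.12  0.3  -0.07] r 0.1323 ang 147.82
0.104 [262.39761896 214.63983702]
0.0955 [262.42781048 217.03091479]
0.09 [262.44718144 218.56503705]
[[256 209  15  17 158]
 [259 224   1   2   2]] [[263.16455696 216.13924051]
 [259.         224.5       ]]
[-0.00131739 -0.00396543  0.00739373  0.00030399 -0.00129773  0.0002616 ] [ 0.15016146  0.85524107 -1.08860193]
```

View pics/side14.png

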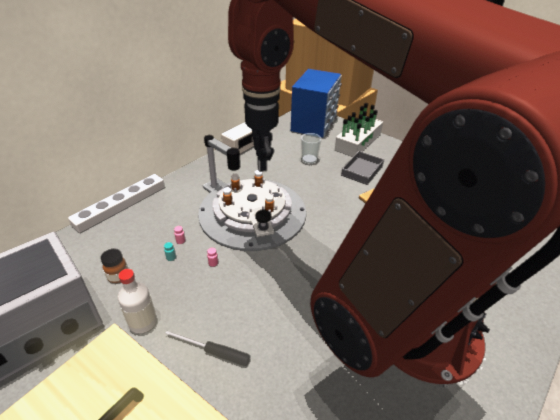

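View pics/top14.png

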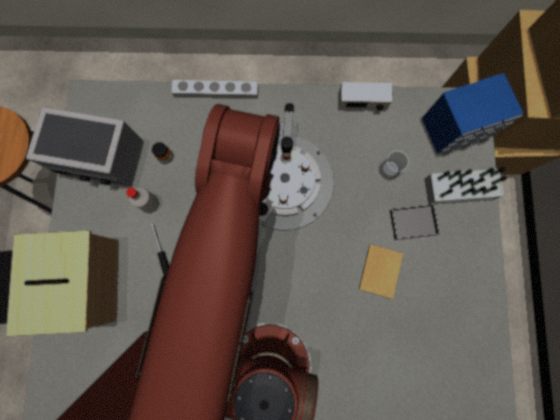

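The cap blob centre sits 1.5 px below the predicted top at 104 mm. At the start, when the plunger was up, it sat 2.1 px below, so the plunger is fully up. The bystanders are where they were in both views. Handing in.

```bash
python3 - <<'E'
from cell import *
print(sign_off())
E
```

```text
the job is handed in; nothing more can be done
None
```

I pressed the plunger about 12 mm with the shut fingertips and carried the table 60° clockwise along its arc. I then released straight up and raised the hand clear. The job was handed in at about 11 s; the hand-in gave no verdict.

**Last checks:**
- **Table angle:** registering the side view against the start picture puts the table within 0.2° of exactly one notch on, both before and after release.
- **Plunger:** the spring force was back to about 4.5 N as the hand came up past the contact height. The cap appears at its full height in the side view.
- **Vials and bystanders:** the vials stand upright in their nests, and the bystanders look unmoved by eye in both views. The arm covered part of each final picture. The force on the tool was about zero once clear.

**One disagreement:** the fingertips met the cap with the reported TCP about 30 mm lower than a 17 mm tip offset implies. The side view showed the same offset from the start. I set the contact height by force and sight instead, and did not find the cause.

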